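Put the bar magnet away through the sprung flap of the magnet box

ROBOT

A 6-joint arm with a two-finger parallel gripper is mounted at the origin on a cart in front of the work surface, level with it; the furniture and walls round the work are solid. World frame = base frame: x ahead of the robot, y to its left, z up, the work surface at z = 0. Lengths are in m, angles in rad, forces in N, time in s.
With the tool pointing down it reaches from about 0.3 to 0.875 m from the base axis. Payload 6.4 kg.
Tool frame: the origin (TCP) lies midway between the tips of the shut fingers; the grasp point (between the pads) lies 19 mm behind it; z points along the fingers, x is the direction in which the jaws open and shut, and the axes are right-handed (so a half turn about z gives the same grasp; the last joint's range is limited). The gripper opens to 88 mm and grips with 3 to 60 N. Pads are 18 mm wide; open, the fingers measure 123 mm over their backs; the gripper's body (75 mm by 187 mm) begins 45 mm behind the grasp point.
Start: joints at [0.991, 0.181, 1.607, -0, 1.354, -0.206], TCP at [0.21, 0.535, 0.239] pointing down, gripper open.
Joint ranges: [-2.99, 2.99], [-0.89, 2.07], [0.3, 2.58], [-1.14, 4.28], [0, 2.63], [-3.12, 3.12]. Speed limits (rad/s): [2.57, 2.57, 3.01, 3.14, 3.14, 3.14].

INTERFACE

Orientations are given as a rotation vector (axis times angle).
In Python, from plant import ctrl gives the robot as it stands. The module is installed in compiled form; this text tells all that it offers.
- The arm moves only by the tool servo_tool, never from a script. Its argument "motion" is a list of rows, each an object of numbers: "dx", "dy", "dz": the shift along the tool's x, y, z in units of 40 mm (1.0 is 40 mm); "ax", "ay", "az": the turn, a rotation vector about the tool's x, y, z in units of 8 degrees (1.0 is 8 degrees); "claw": the finger opening in mm, from 0 to 88.1. In form: [{"dx": .., "dy": .., "dz": .., "ax": .., "ay": .., "az": .., "claw": ..}, ...]. A call has 1 to 20 rows; each row is the pose to reach, as a shift and turn from the pose commanded when the call began, along the tool's axes at that moment; what a row does not reach only later rows make up. A row lasts 1/10 s, in which the tool goes at most 50 mm and 8.59 degrees, less where a joint would pass 70% of its speed; a pose out of reach is approached as far as the arm can. A call with a gripper value outside its range is refused whole. The fingers move at their own pace and stop on an object; "force" is the grip in N (left out, the last holds). Time passes only in rows, so rows that repeat a pose let the fingers close. It gives the time, the measured TCP pose, the force and the opening at its end, in the units of the state.
- ctrl.read_state(): the state, without advancing time (a new reading comes with each control period).
- ctrl.snapshot(name): name is "scene" or "top" or "wrist"; returns a dict with "pixels" (400x640x3 uint8, red, green, blue), "mtx" (3x3 intrinsics, pixels), "position" and "attitude" of the camera in the world. Camera axes: x right, y down, z forward; pixel columns grow to the right and rows downward; lengths in m; the calibration is good to about 2 mm. A picture is of the moment at which its call begins. There is no depth.
- ctrl.close_job(): hands the job in, once; it reports no verdict.
Trained networks look in a picture, given as the dict that the camera call returned (one of the last four; its "shot" number tells which), for a name from the list of things; names that differ only in an ending like _2 or _b are one class to them, and where a whole thing is asked for, a point or a joint stands for the part that bears it (a point fixed in the world has none). Each returns a list of dicts, best first, with "confidence" (0 to 1); they miss things now and then, are a little off and sometimes report something else, mostly with a low value. They report only what shows in the picture. A call takes as long as a camera call. They do not tell look-alikes from the thing itself.
- ctrl.regions_of(picture, target): "region" (400x640 bool, what is visible of it) and "xy" ([column, row] in pixels, amid what is visible of it).
The state is a dict: "t": time; "qpos": joint angles; "joint_vel": joint speeds; "tau": joint torques, N m; "tcp_pos": TCP position; "tcp_rot": TCP orientation; "contact_force": force on the tool from outside, world axes, zero at the start; "moment": the same for the moment, N m; "opening": opening from 0.0 (shut) to 1.0 (fully open).
Only numpy, scipy, OpenCV 4.12 (cv2) and the standard library are available. Lean on these libraries where they do the work, as an engineer would, in place of code of your own. Each camera call takes 0.05 s, during which the arm holds its last target.

TASK

Put the bar magnet away in the blue magnet box so that it cannot upset the field meter: feed it in over the box's tray, red end first, letting the magnet push the sprung flap open, until the whole magnet has dropped flat onto the inner floor and the flap has closed behind it. Leave the spirit level, the eraser and the compass where they are.

Things in the scene. Friction and masses are not known exactly. Their poses are not given: they have to be found in the camera images.
- magnet_center (a point): centre of the bar magnet, a loose rigid bar 81 mm long, 15 mm wide and 11 mm thick (85 g), one half red and the other green, lying flat on the table (so this point is 5.5 mm above its underside). Its axes: y along the bar, towards the RED end (the green end is at -y), z up
- magnet_red (a point): point inside the red half of the magnet on its long axis, 30 mm from the centre, 10 mm from the red end face
- box: the blue magnet box, fixed to the table, 222 mm long: an open tray and behind it a low housing with a flap. Origin: on the table top, straight below the tray's inner edge (the edge at the flap), on the box's centre line. Axes: x the way the magnet goes in (tray towards housing), y left, z up
- tray_edge (a point): middle of the tray's inner edge, on the tray's top surface: box x = 0, z = 20 mm; axes as the box. Here the tray ends in an upright step, 17 mm down to the inner floor
- tray_middle (a point): middle of the tray's top surface, 52.5 mm before its inner edge; axes as the box. The tray is flat and solid, 20 mm above the table, from box x = -105 to 0 mm, 96 mm wide with side lips 3.5 mm high whose inner faces are at y = +-43 mm
- housing_front (a point): middle of the lintel on the housing's front face, above the flap: box x = 9 mm, z = 53 mm; axes as the box. The housing spans box x = 9 to 117 mm, is 56 mm wide, and its top with the clear cover is 57 mm above the table. A vertical finger can go forward over the tray until it meets this face, 9 mm past the tray's edge, and so push the magnet's rear end over the step
- floor_middle (a point): middle of the box's inner floor, on its surface, 3 mm above the table: box x = 56 mm; axes as the box. The floor runs from the step at x = 0 to the back wall at x = 112 mm and is 40 mm wide between the side walls
- flap (a joint): sprung steel flap, 38 mm wide, 26 mm high, its hinge along the top edge at box x = 12.5, z = 44.5 mm. 0 rad: closed, leaning outward 27 degrees, lower edge just over the tray's inner edge and 1.5 mm above its level. Grows as it swings inward, to at most 1.9; about 1.5 as the magnet passes flat beneath. A weak spring (0.3 to 1 N at the lower edge) closes it
- level: small light aluminium spirit level, 80 x 14 x 14 mm, long side along its y, loose on the table; must stay. Origin: centre of its underside
- rubber: blue and white eraser, 40 x 18 x 12 mm, long side along its y, loose on the table; must stay. Origin: centre of its underside
- compass: round black pocket compass, 48 mm across, 12 mm high, loose on the table; must stay. Origin: centre of its underside
Mind the look-alikes: they are no part of the job. Leave any yellow look-alike of the part that bears magnet_center alone.

How it is judged:
By the outcome, as a careful person would: the job done as asked, in the order asked, and still so for the second after the job is handed in, with the robot touching nothing.
It also fails if it takes over 51 s, if anything falls off the work surface, if the arm or the gripper's body presses on something with over 40 N, if the wrist force passes 120 N, or if a joint passes its speed limit or range.

## Working session

There is one attempt and no reset: what is moved stays moved. The work goes in short steps, Python scripts to look and compute and a tool call to move; the robot and the scene stay as the last step left them, time stands still between calls to the robot, and variables do not carry over. Pictures are saved under pics/ and viewed, and the job is handed in when it is done.

Besides the shell and the picture viewer there is one more tool, called after "Call:" by a JSON object that holds its "method" and its "body". servo_tool: Moves the arm, as the interface text tells. Its arguments: {"type":"object","properties":{"motion":{"type":"array"},"force":{"type":"number"}},"required":["motion"]}

```bash
mkdir -p pics; cat > h.py <<'E'
import numpy as np,cv2
from plant import ctrl
from scipy.spatial.transform import Rotation as R
def Rm(a):
    a=np.array(a,float)
    return a if a.shape==(3,3) else (R.from_rotvec(a).as_matrix() if a.size==3 else R.from_quat(a).as_matrix())
def ray(p,xy,z):
    K=np.array(p["mtx"]);d=Rm(p["attitude"])@np.linalg.inv(K)@np.array([xy[0],xy[1],1.]);o=np.array(p["position"])
    return o+d*(z-o[2])/d[2]
def proj(p,X):
    c=Rm(p["attitude"]).T@(np.array(X)-np.array(p["position"]));c=np.array(p["mtx"])@c
    return c[:2]/c[2]
def save(p,n,crop=None,s=1):
    im=p["pixels"][:,:,::-1].copy()
    if crop: im=im[crop[1]:crop[3],crop[0]:crop[2]]
    if s!=1: im=cv2.resize(im,None,fx=s,fy=s,interpolation=cv2.INTER_CUBIC)
    cv2.imwrite("pics/"+n+".png",im)
E
python3 - <<'E'
from h import *
for n in ["top","scene"]:
    p=ctrl.snapshot(n);save(p,n+"1")
    print(n,p["position"],p["attitude"],p["mtx"])
    for t in ["magnet_center","box","level","rubber","compass","flap"]:
        try:
            for r in ctrl.regions_of(p,t): print(t,r["confidence"],r["xy"],r["region"].sum(),ray(p,r["xy"],0.006))
        except Exception as e: print(t,e)
print(ctrl.read_state())
E
```

```text
top [ 0.43981685 -0.00987544  1.22069466] [-2.1799488   2.17309764 -0.09293043] [[472.30626357   0.         316.50768607]
 [  0.         472.30626357 203.06983671]
 [  0.           0.           1.        ]]
magnet_center 0.72 [369.2, 224.4] 165 [ 0.49064291 -0.14382755  0.006     ]
magnet_center 0.51 [352.3, 172.6] 142 [ 0.62495085 -0.10083112  0.006     ]
rubber 0.68 [278.8, 207.0] 2713 [0.53479235 0.08907393 0.006     ]
rubber 0.55 [392.1, 176.9] 98 [ 0.61400581 -0.20400621  0.006     ]
compass 0.52 [203.4, 227.7] 294 [0.48081888 0.28237222 0.006     ]
flap 0.4 [285.3, 195.3] 58 [0.56518481 0.07257392 0.006     ]
scene [ 0.40686086 -0.53692839  0.73993961] [-2.43545648  0.38391229 -0.11683885] [[385.15837064   0.         317.7493039 ]
 [  0.         385.15837064 191.51160393]
 [  0.           0.           1.        ]]
magnet_center 0.83 [354.1, 236.3] 247 [ 0.61509727 -0.11691501  0.006     ]
magnet_center 0.64 [300.5, 261.7] 259 [ 0.48347522 -0.14092502  0.006     ]
box 0.93 [306.0, 171.5] 2933 [0.56830441 0.10344701 0.006     ]
level 0.64 [317.7, 333.4] 352 [ 0.47247233 -0.296899
[... 188 characters left out ...]
769 0.09581478 0.006     ]
{'t': 0.7, 'qpos': array([ 9.90718411e-01,  1.80748042e-01,  1.60697972e+00,  8.38305981e-06,
        1.35379067e+00, -2.06297839e-01]), 'joint_vel': array([-1.17420220e-05,  7.80454856e-04,  5.96759075e-04,  9.57421748e-04,
       -1.36008191e-03, -8.85257133e-04]), 'tau': array([-9.18258570e-05, -4.33716094e+01, -3.42107642e+01,  7.00505893e-02,
        3.07800528e-02, -4.03216404e-05]), 'tcp_pos': array([0.20995147, 0.53533293, 0.23875352]), 'tcp_rot': array([-2.59548373e+00, -1.76998385e+00, -1.02823250e-04]), 'contact_force': array([-0.00891065,  1.12797751,  0.25373176]), 'moment': array([ 0.01902572,  0.01412607, -0.01479828]), 'opening': 0.9967645639377039}
```

```bash
python3 - <<'E'
import cv2
a=cv2.imread("pics/top1.png")[140:290,180:430];cv2.imwrite("pics/top1c.png",cv2.resize(a,None,fx=3.2,fy=3.2,interpolation=cv2.INTER_CUBIC))
a=cv2.imread("pics/scene1.png")[100:350,200:430];cv2.imwrite("pics/scene1c.png",cv2.resize(a,None,fx=2.4,fy=2.4,interpolation=cv2.INTER_CUBIC))
E
```

```text
(no output)
```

View pics/top1c.png

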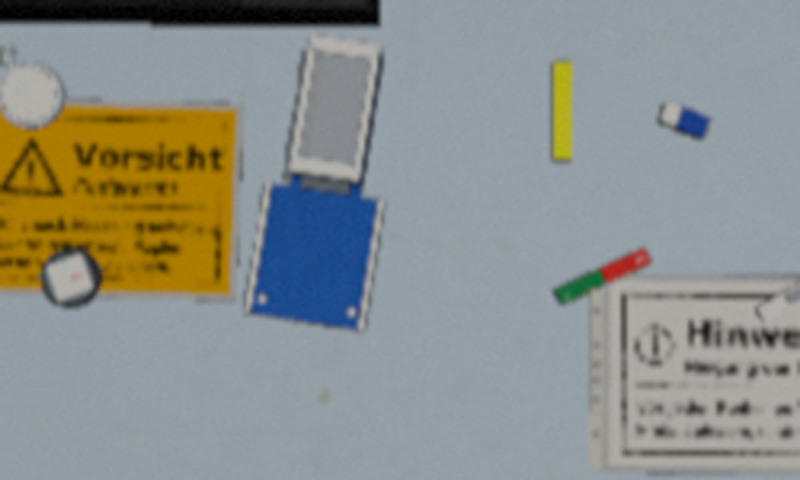

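View pics/scene1c.png

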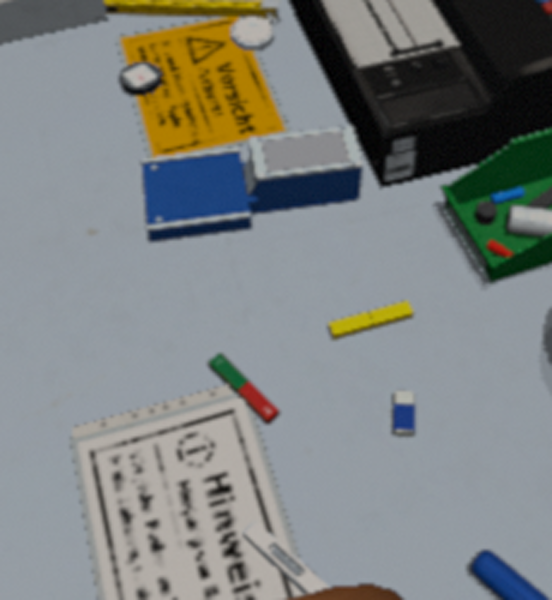

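View pics/scene1.png

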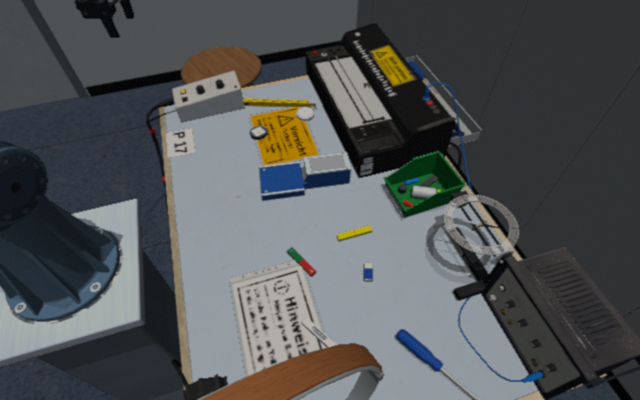

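```bash
cat >> h.py <<'E'
def magmask(p,z=0.0055,ctr=None):
    hsv=cv2.cvtColor(p["pixels"],cv2.COLOR_RGB2HSV);H,S,V=[hsv[...,i].astype(int) for i in range(3)]
    red=((H<8)|(H>172))&(S>130)&(V>60); gr=(H>45)&(H<88)&(S>90)&(V>30)
    return red,gr
def blob(m,near,rad):
    n,l,st,c=cv2.connectedComponentsWithStats(m.astype(np.uint8))
    b=[(st[i,4],i) for i in range(1,n) if np.hypot(*(c[i]-near))<rad]
    b=max(b); return c[b[1]],b[0],l==b[1]
def mag(p,near,rad,z=0.011):
    r,g=magmask(p);a=blob(r,np.array(near),rad);b=blob(g,np.array(near),rad)
    A=ray(p,a[0],z);B=ray(p,b[0],z)
    return A,B,a[1],b[1]
E
python3 - <<'E'
from h import *
for n,nr in [("top",(369,224)),("scene",(300,261))]:
    p=ctrl.snapshot(n)
    A,B,na,nb=mag(p,nr,25)
    d=(A-B)[:2]
    print(n,A,B,na,nb,"ctr",(A+B)/2,"half-sep",np.hypot(*d),"yaw",np.degrees(np.arctan2(d[1],d[0])))
    save(p,n+"2",(230,120,330,220) if n=="scene" else (240,140,320,260),5)
# tray corners rough
p=ctrl.snapshot("top")
for c,z in [((265,185),.0235),((385,200),.0235),((247,312),.0235),((362,330),.0235),((312,36),.057),((382,44),.057),((290,180),.057),((362,182),.057)]:
    print(c,ray(p,(180+c[0]/3.2,140+c[1]/3.2),z))
s=ctrl.read_state();print(s['t'],Rm(s['tcp_rot']))
E
```

```text
top [ 0.4949174  -0.15749881  0.011     ] [ 0.47798529 -0.12069372  0.011     ] 66 67 ctr [ 0.48645135 -0.13909626  0.011     ] half-sep 0.040513100498036025 yaw -65.29528775729462
scene [ 0.49263997 -0.1598197   0.011     ] [ 0.47554239 -0.12285488  0.011     ] 107 97 ctr [ 0.48409118 -0.14133729  0.011     ] half-sep 0.040727454615573186 yaw -65.17772972383881
(265, 185) [0.55676948 0.12861091 0.0235    ]
(385, 200) [0.54507978 0.03301715 0.0235    ]
(247, 312) [0.45589738 0.14152254 0.0235    ]
(362, 330) [0.44201498 0.05053764 0.0235    ]
(312, 36) [0.67042958 0.08957671 0.057     ]
(382, 44) [0.66426876 0.03490956 0.057     ]
(290, 180) [0.55744433 0.10543636 0.057     ]
(362, 182) [0.55606081 0.04970055 0.057     ]
0.85 [[ 3.65174754e-01  9.30938988e-01  1.34325231e-05]
 [ 9.30938987e-01 -3.65174754e-01  3.79727510e-05]
 [ 4.02555327e-05 -1.36183056e-06 -9.99999999e-01]]
```

```bash
python3 - <<'E'
from h import *
p=ctrl.snapshot("wrist");save(p,"w1");s=ctrl.read_state()
T=Rm(s['tcp_rot']);print("cam in tool",T.T@(np.array(p["position"])-s['tcp_pos']));print(T.T@Rm(p["attitude"]),p["mtx"])
E
```

```text
cam in tool [-1.09677489e-04 -7.55283586e-02 -1.45327301e-01]
[[ 9.99998824e-01  7.96587662e-04  1.31066917e-03]
 [-1.14134264e-03  9.57339162e-01  2.88964403e-01]
 [-1.02456945e-03 -2.88965559e-01  9.57338945e-01]] [[351.98054423   0.         311.63386998]
 [  0.         351.98054423 201.00509821]
 [  0.           0.           1.        ]]
```

View pics/top2.png

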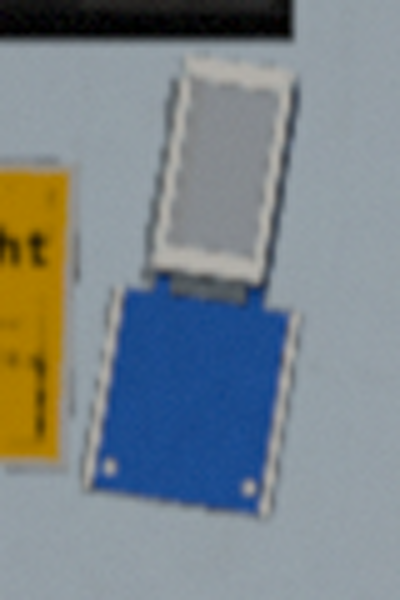

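View pics/scene2.png

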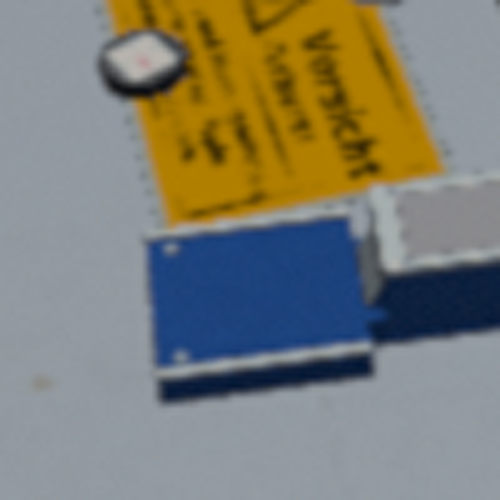

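Call:
{"method": "servo_tool", "body": {"motion": [{"dx": -7.9,"dy": 10.3,"az": -1.7,"claw": 45},{"dx": -7.9,"dy": 10.3,"az": -1.7,"claw": 45},{"dx": -7.9,"dy": 10.3,"az": -1.7,"claw": 45},{"dx": -7.9,"dy": 10.3,"az": -1.7,"claw": 45},{"dx": -7.9,"dy": 10.3,"az": -1.7,"claw": 45},{"dx": -7.9,"dy": 10.3,"az": -1.7,"claw": 45},{"dx": -7.9,"dy": 10.3,"az": -1.7,"claw": 45},{"dx": -7.9,"dy": 10.3,"az": -1.7,"claw": 45},{"dx": -7.9,"dy": 10.3,"az": -1.7,"claw": 45},{"dx": -7.9,"dy": 10.3,"az": -1.7,"claw": 45},{"dx": -7.9,"dy": 10.3,"az": -1.7,"claw": 45},{"dx": -7.9,"dy": 10.3,"az": -1.7,"claw": 45},{"dx": -7.9,"dy": 10.3,"az": -1.7,"claw": 45},{"dx": -7.9,"dy": 10.3,"az": -1.7,"claw": 45}]}}

```text
invalid input at $.motion[0]: expected keys dx, dy, dz, ax, ay, az, claw
```

```bash
python3 - <<'E'
from h import *
p=ctrl.snapshot("wrist");save(p,"w2");np.savez("w2.npz",**{k:np.array(v) for k,v in p.items()})
s=ctrl.read_state();print(s['t'],s['tcp_pos'],Rm(s['tcp_rot']),s['qpos'])
th=np.radians(-8.1)
E
```

```text
0.95 [0.20995829 0.53531364 0.23873607] [[ 3.65134889e-01  9.30954625e-01  4.81004361e-06]
 [ 9.30954624e-01 -3.65134889e-01  2.58502366e-05]
 [ 2.58217120e-05 -4.96089090e-06 -1.00000000e+00]] [ 9.90688398e-01  1.80762383e-01  1.60699910e+00  1.03893753e-05
  1.35380692e+00 -2.06332474e-01]
```

View pics/w2.png

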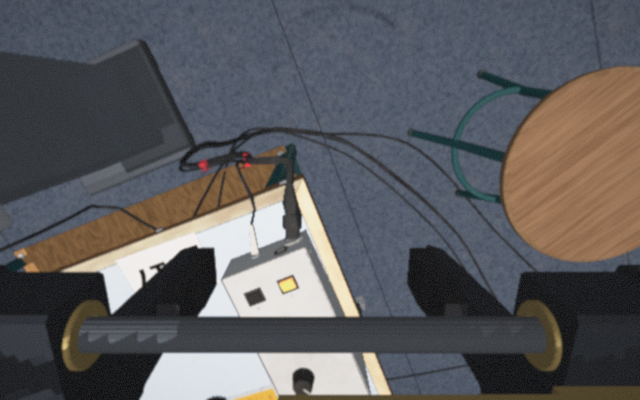

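The call was refused because every row needs all the keys. The arm is still at its start pose, above the field meter.

Call:
{"method": "servo_tool", "body": {"motion": [{"dx": -7.9,"dy": 10.3,"dz": 0,"ax": 0,"ay": 0,"az": -1.7,"claw": 45},{"dx": -7.9,"dy": 10.3,"dz": 0,"ax": 0,"ay": 0,"az": -1.7,"claw": 45},{"dx": -7.9,"dy": 10.3,"dz": 0,"ax": 0,"ay": 0,"az": -1.7,"claw": 45},{"dx": -7.9,"dy": 10.3,"dz": 0,"ax": 0,"ay": 0,"az": -1.7,"claw": 45},{"dx": -7.9,"dy": 10.3,"dz": 0,"ax": 0,"ay": 0,"az": -1.7,"claw": 45},{"dx": -7.9,"dy": 10.3,"dz": 0,"ax": 0,"ay": 0,"az": -1.7,"claw": 45},{"dx": -7.9,"dy": 10.3,"dz": 0,"ax": 0,"ay": 0,"az": -1.7,"claw": 45},{"dx": -7.9,"dy": 10.3,"dz": 0,"ax": 0,"ay": 0,"az": -1.7,"claw": 45},{"dx": -7.9,"dy": 10.3,"dz": 0,"ax": 0,"ay": 0,"az": -1.7,"claw": 45},{"dx": -7.9,"dy": 10.3,"dz": 0,"ax": 0,"ay": 0,"az": -1.7,"claw": 45},{"dx": -7.9,"dy": 10.3,"dz": 0,"ax": 0,"ay": 0,"az": -1.7,"claw": 45},{"dx": -7.9,"dy": 10.3,"dz": 0,"ax": 0,"ay": 0,"az": -1.7,"claw": 45},{"dx": -7.9,"dy": 10.3,"dz": 0,"ax": 0,"ay": 0,"az": -1.7,"claw": 45}]}}

```text
t: 2.25
tcp_pos: [0.4778, 0.0907, 0.2385]
tcp_rot: [-2.368, -2.063, 0.0]
contact_force: [-1.3, 0.4, 0.1]
opening: 0.514
```

```bash
python3 - <<'E'
from h import *
p=ctrl.snapshot("wrist");save(p,"w3");np.savez("w3.npz",**{k:np.array(v) for k,v in p.items()})
s=ctrl.read_state();print(s['t'],s['tcp_pos'],Rm(s['tcp_rot']),s['qpos'],s['contact_force'])
E
```

```text
2.3 [0.47753275 0.09138516 0.23854979] [[ 1.35895730e-01  9.90722918e-01 -6.71038486e-04]
 [ 9.90723071e-01 -1.35895426e-01  4.79615263e-04]
 [ 3.83974772e-04 -7.29990975e-04 -9.99999660e-01]] [-5.59315363e-02 -2.09357361e-02  1.82367980e+00  4.53422529e-04
  1.33954541e+00 -1.49051455e+00] [-0.23241579  0.82242291 -0.67004517]
```

View pics/w3.png

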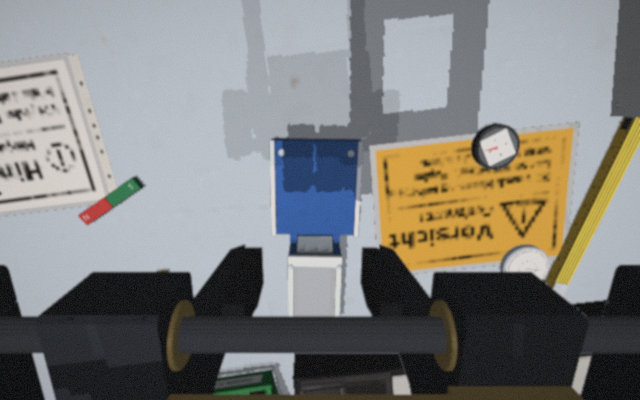

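The tray shows at about (275–360, 139–235), with the housing below it between the fingers. The magnet, red and green, lies at (112,200).

```bash
python3 - <<'E'
from h import *
p=dict(np.load("w3.npz"));save(p,"w3c",(260,125,375,265),5)
for z in [0.011]:
    A,B,na,nb=mag(p,(112,200),40,z);d=(A-B)[:2];print(na,nb,(A+B)/2,np.hypot(*d),np.degrees(np.arctan2(d[1],d[0])))
E
```

```text
336 403 [ 0.48408243 -0.1345511   0.011     ] 0.039609857764959296 -65.05482603350596
```

View pics/w3c.png

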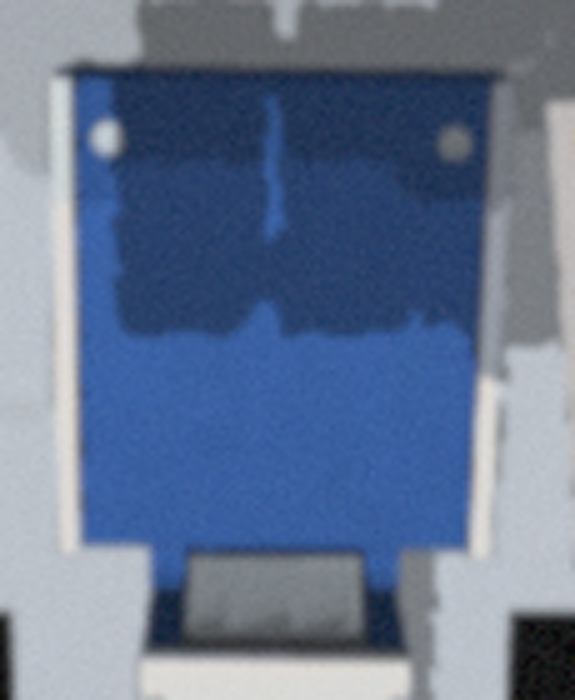

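```bash
cat > fit.py <<'E'
from h import *
from scipy.optimize import least_squares
def fit(p,pts,f0=(0.55,0.08,-0.14)):
    def f(v,full=False):
        c,s=np.cos(v[2]),np.sin(v[2]);o=[]
        for (bx,by,bz),uv in pts:
            X=[v[0]+c*bx-s*by,v[1]+s*bx+c*by,bz];o.append(proj(p,X)-uv)
        return np.array(o).ravel()
    r=least_squares(f,f0);return r.x,np.round(r.fun.reshape(-1,2),1)
E
python3 - <<'E'
from fit import *
p=dict(np.load("w3.npz"))
q=lambda a,b:np.array([260+a/5,125+b/5])-.4
pts=[((-.105,-.043,.02),q(75,75)),((-.105,.043,.02),q(493,78)),((0,-.043,.0217),q(82,546)),((0,.043,.0217),q(470,550)),
((0,-.048,.0235),q(62,552)),((0,.048,.0235),q(490,556)),((-.105,-.048,.0235),q(52,75)),((-.105,.048,.0235),q(503,78))]
x,r=fit(p,pts);print("wrist",x,np.degrees(x[2]),r.tolist())
p=ctrl.snapshot("top")
q=lambda a,b:np.array([240+a/5,140+b/5])-.4
pts=[((0,.048,.0235),q(113,287)),((0,-.048,.0235),q(302,312)),((-.105,.048,.0235),q(84,490)),((-.105,-.048,.0235),q(268,517))]
x,r=fit(p,pts);print("top",x,np.degrees(x[2]),r.tolist())
p=ctrl.snapshot("scene")
q=lambda a,b:np.array([230+a/5,120+b/5])-.4
pts=[((0,-.048,.0235),q(373,343)),((-.105,.048,.0235),q(147,236)),((-.105,-.048,.0235),q(158,370)),((-.105,-.048,.0),q(162,402)),((0,-.048,.0),q(371,373))]
x,r=fit(p,pts);print("scene",x,np.degrees(x[2]),r.tolist())
E
```

```text
wrist [ 0.55080983  0.08487275 -0.14426509] -8.265780695273335 [[-0.7, -0.7], [-0.5, -0.6], [-0.1, 1.0], [-0.0, 0.7], [-0.8, 0.4], [0.7, 0.2], [-1.4, -0.3], [2.8, -0.2]]
top [ 0.55278533  0.08216999 -0.13953969] -7.995035226060106 [[0.2, -0.2], [-0.3, 0.1], [-0.3, 0.1], [0.4, 0.1]]
scene [ 0.5522146   0.08449704 -0.14635144] -8.385320103040586 [[0.2, 0.2], [-0.8, -1.7], [-0.4, 0.7], [0.0, 0.3], [1.0, 0.3]]
```

Call:
{"method": "servo_tool", "body": {"motion": [{"dx": -5.67,"dy": 0.95,"dz": 2.95,"ax": 0,"ay": 0,"az": 7.17,"claw": 45},{"dx": -5.67,"dy": 0.95,"dz": 2.95,"ax": 0,"ay": 0,"az": 7.17,"claw": 45},{"dx": -5.67,"dy": 0.95,"dz": 2.95,"ax": 0,"ay": 0,"az": 7.17,"claw": 45},{"dx": -5.67,"dy": 0.95,"dz": 2.95,"ax": 0,"ay": 0,"az": 7.17,"claw": 45},{"dx": -5.67,"dy": 0.95,"dz": 2.95,"ax": 0,"ay": 0,"az": 7.17,"claw": 45},{"dx": -5.67,"dy": 0.95,"dz": 2.95,"ax": 0,"ay": 0,"az": 7.17,"claw": 45},{"dx": -5.67,"dy": 0.95,"dz": 2.95,"ax": 0,"ay": 0,"az": 7.17,"claw": 45},{"dx": -5.67,"dy": 0.95,"dz": 2.95,"ax": 0,"ay": 0,"az": 7.17,"claw": 45},{"dx": -5.67,"dy": 0.95,"dz": 2.95,"ax": 0,"ay": 0,"az": 7.17,"claw": 45},{"dx": -5.67,"dy": 0.95,"dz": 2.95,"ax": 0,"ay": 0,"az": 7.17,"claw": 45}]}}

```text
t: 3.4
tcp_pos: [0.4852, -0.1383, 0.1211]
tcp_rot: [3.066, 0.681, 0.001]
contact_force: [0.9, 0.4, -0.3]
opening: 0.511
```

```bash
python3 - <<'E'
from h import *
p=ctrl.snapshot("wrist");save(p,"w4")
s=ctrl.read_state();T=Rm(s['tcp_rot']);print(s['t'],s['tcp_pos'],T)
u=proj(p,[.4845,-.139,.011]);print(u)
A,B,na,nb=mag(p,u,70,.011);C=(A+B)/2;d=(A-B)[:2];y=d/np.hypot(*d)
print(na,nb,C,np.hypot(*d),np.degrees(np.arctan2(d[1],d[0])))
G=np.r_[C[:2]-.026*y,0.0025];print("to grasp, units",T.T@(G-s['tcp_pos'])/.04,"daz",(np.degrees(np.arctan2(T[1,1],T[0,1]))-np.degrees(np.arctan2(d[1],d[0])))/8)
E
```

```text
3.45 [ 0.48519889 -0.13839546  0.1210875 ] [[ 9.06282761e-01  4.22671509e-01  5.94324450e-04]
 [ 4.22671740e-01 -9.06282786e-01 -3.35181799e-04]
 [ 3.96954221e-04  5.54973636e-04 -9.99999767e-01]]
[310.87353201 199.25259165]
759 860 [ 0.48430541 -0.13647356  0.011     ] 0.03858964072420933 -64.95470174324514
to grasp, units [-1.58778178e-03 -7.04630903e-01  2.96429650e+00] daz -0.005240982778790482
```

View pics/w4.png

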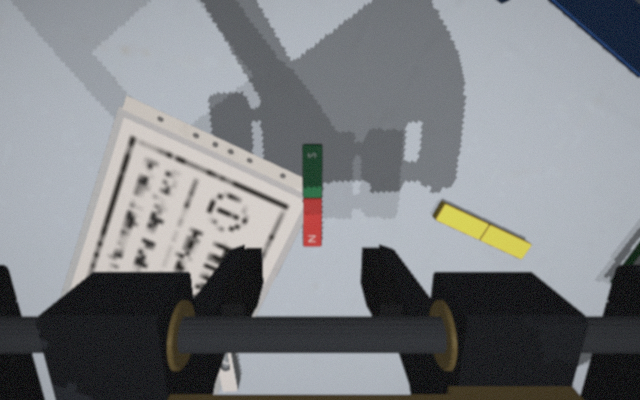

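Call:
{"method": "servo_tool", "body": {"motion": [{"dx": 0,"dy": -0.7,"dz": 1.2,"ax": 0,"ay": 0,"az": 0,"claw": 45},{"dx": 0,"dy": -0.7,"dz": 2.0,"ax": 0,"ay": 0,"az": 0,"claw": 40},{"dx": 0,"dy": -0.7,"dz": 2.6,"ax": 0,"ay": 0,"az": 0,"claw": 40},{"dx": 0,"dy": -0.7,"dz": 2.94,"ax": 0,"ay": 0,"az": 0,"claw": 36},{"dx": 0,"dy": -0.7,"dz": 2.94,"ax": 0,"ay": 0,"az": 0,"claw": 30},{"dx": 0,"dy": -0.7,"dz": 2.94,"ax": 0,"ay": 0,"az": 0,"claw": 5},{"dx": 0,"dy": -0.7,"dz": 2.94,"ax": 0,"ay": 0,"az": 0,"claw": 5},{"dx": 0,"dy": -0.7,"dz": 2.94,"ax": 0,"ay": 0,"az": 0,"claw": 5},{"dx": 0,"dy": -0.7,"dz": 2.94,"ax": 0,"ay": 0,"az": 0,"claw": 5},{"dx": 0,"dy": -0.7,"dz": 2.94,"ax": 0,"ay": 0,"az": 0,"claw": 5}], "force": 30}}

```text
t: 4.45
tcp_pos: [0.474, -0.1142, 0.0041]
tcp_rot: [3.067, 0.675, 0.002]
contact_force: [0.2, 0.4, 5.9]
opening: 0.162
```

```bash
python3 - <<'E'
from h import *
p=ctrl.snapshot("wrist");save(p,"w5")
s=ctrl.read_state();print(s['t'],s['tcp_pos'],s['opening']*88.1,s['contact_force'])
E
```

```text
4.5 [ 0.47403138 -0.11419421  0.00409546] 14.600078704494587 [-0.80831847 -0.0184918   6.86015432]
```

View pics/w5.png

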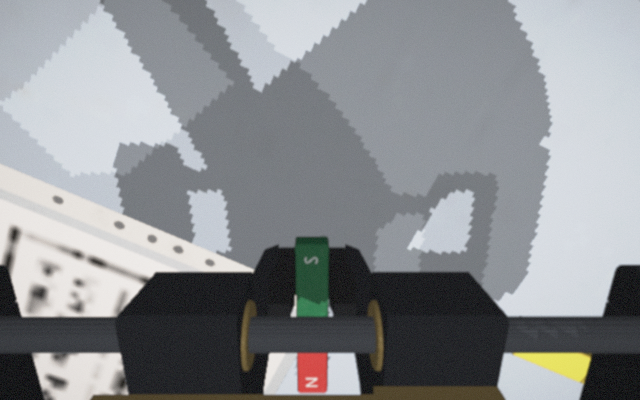

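Call:
{"method": "servo_tool", "body": {"motion": [{"dx": 0,"dy": 0,"dz": -1.0,"ax": 0,"ay": 0,"az": 0,"claw": 5},{"dx": 0,"dy": 0,"dz": -1.91,"ax": 0,"ay": 0,"az": 0,"claw": 5},{"dx": 0.3,"dy": -0.7,"dz": -1.91,"ax": 0,"ay": 0,"az": -1.0,"claw": 5},{"dx": 0.6,"dy": -1.4,"dz": -1.91,"ax": 0,"ay": 0,"az": -2.0,"claw": 5},{"dx": 0.9,"dy": -2.1,"dz": -1.91,"ax": 0,"ay": 0,"az": -3.0,"claw": 5},{"dx": 1.2,"dy": -2.8,"dz": -1.91,"ax": 0,"ay": 0,"az": -4.0,"claw": 5},{"dx": 1.5,"dy": -3.5,"dz": -1.91,"ax": 0,"ay": 0,"az": -5.0,"claw": 5},{"dx": 1.8,"dy": -4.1,"dz": -1.91,"ax": 0,"ay": 0,"az": -6.0,"claw": 5},{"dx": 2.13,"dy": -4.8,"dz": -1.91,"ax": 0,"ay": 0,"az": -7.12,"claw": 5},{"dx": 2.13,"dy": -4.8,"dz": -1.91,"ax": 0,"ay": 0,"az": -7.12,"claw": 5},{"dx": 2.13,"dy": -4.8,"dz": -1.91,"ax": 0,"ay": 0,"az": -7.12,"claw": 5},{"dx": 2.13,"dy": -4.8,"dz": -1.91,"ax": 0,"ay": 0,"az": -7.12,"claw": 5}]}}

```text
t: 5.7
tcp_pos: [0.4698, 0.0956, 0.0794]
tcp_rot: [2.377, 2.054, -0.001]
contact_force: [0.1, 0.0, -1.2]
opening: 0.163
```

```bash
python3 - <<'E'
from h import *
p=ctrl.snapshot("wrist");save(p,"w6");p=ctrl.snapshot("scene");save(p,"s6",(200,90,400,240),4)
s=ctrl.read_state();T=Rm(s['tcp_rot']);print(s['t'],s['tcp_pos'],s['opening']*88.1,s['contact_force'],np.degrees(np.arctan2(T[1,1],T[0,1])))
b=s['tcp_pos'][:2]-[.552,.084];th=np.radians(-8.2);print("box xy",np.cos(th)*b[0]+np.sin(th)*b[1],-np.sin(th)*b[0]+np.cos(th)*b[1])
E
```

```text
5.8 [0.46994523 0.09535231 0.07948668] 14.65089060714777 [ 0.43679328 -0.97174598 -0.66344291] -8.351700107402431
box xy -0.08283502505530918 -0.000467140323260333
```

View pics/w6.png

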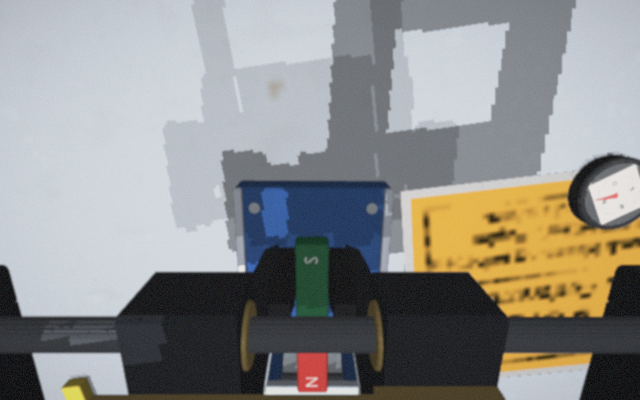

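View pics/s6.png

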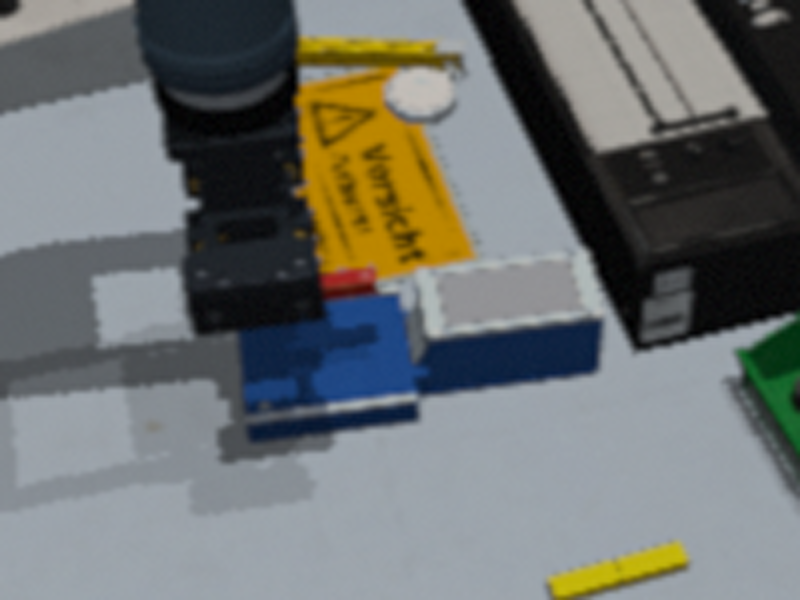

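Call:
{"method": "servo_tool", "body": {"motion": [{"dx": 0,"dy": 0,"dz": 0.7,"ax": 0,"ay": 0,"az": 0,"claw": 5},{"dx": 0,"dy": 0,"dz": 1.2,"ax": 0,"ay": 0,"az": 0,"claw": 5},{"dx": 0,"dy": 0,"dz": 1.36,"ax": 0,"ay": 0,"az": 0,"claw": 5},{"dx": 0,"dy": 0,"dz": 1.36,"ax": 0,"ay": 0,"az": 0,"claw": 5}]}}

```text
t: 6.2
tcp_pos: [0.4695, 0.0956, 0.0248]
tcp_rot: [-2.376, -2.054, 0.002]
contact_force: [-0.0, -0.4, -1.2]
opening: 0.161
```

```bash
python3 - <<'E'
from h import *
p=ctrl.snapshot("wrist");save(p,"w7");p=ctrl.snapshot("scene");save(p,"s7",(240,130,360,210),6)
s=ctrl.read_state();print(s['t'],s['tcp_pos'],s['contact_force'])
E
```

```text
6.3 [0.47032277 0.09572325 0.02547697] [-0.0197002   1.15126544  0.39224143]
```

View pics/w7.png

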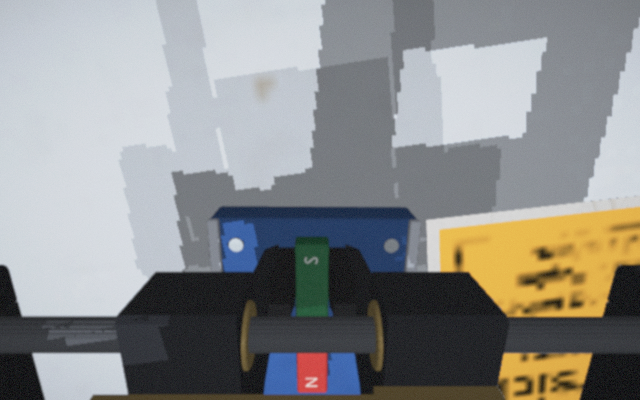

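View pics/s7.png

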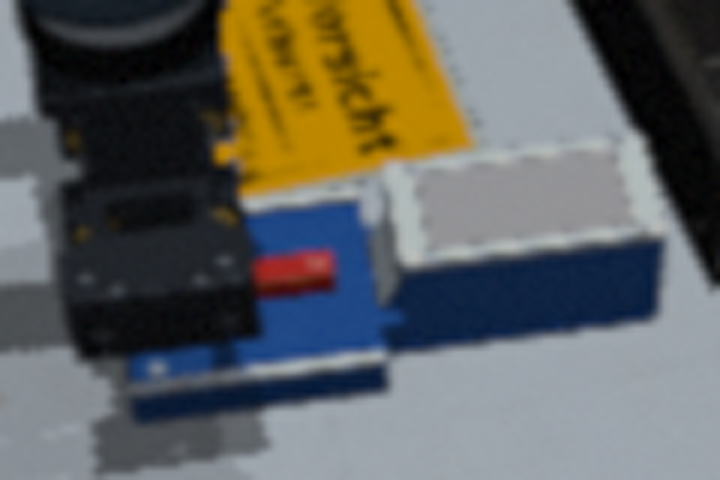

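Call:
{"method": "servo_tool", "body": {"motion": [{"dx": 0.02,"dy": 0.25,"dz": 0,"ax": 0,"ay": 0,"az": 0,"claw": 5},{"dx": 0.02,"dy": 0.5,"dz": 0,"ax": 0,"ay": 0,"az": 0,"claw": 5},{"dx": 0.02,"dy": 0.75,"dz": 0,"ax": 0,"ay": 0,"az": 0,"claw": 5},{"dx": 0.02,"dy": 1.0,"dz": 0,"ax": 0,"ay": 0,"az": 0,"claw": 5},{"dx": 0.02,"dy": 1.25,"dz": 0,"ax": 0,"ay": 0,"az": 0,"claw": 5},{"dx": 0.02,"dy": 1.25,"dz": 0,"ax": 0,"ay": 0,"az": 0,"claw": 5}]}}

```text
t: 6.9
tcp_pos: [0.5214, 0.0895, 0.0253]
tcp_rot: [2.374, 2.055, 0.002]
contact_force: [2.1, 0.5, -2.1]
opening: 0.167
```

```bash
python3 - <<'E'
from h import *
p=ctrl.snapshot("wrist");save(p,"w8");p=ctrl.snapshot("scene");save(p,"s8",(240,130,360,210),6)
s=ctrl.read_state();print(s['t'],s['tcp_pos'],s['contact_force'],s['opening']*88.1)
E
```

```text
7.0 [0.5199244  0.08981299 0.02498239] [ 1.71412925 -0.46783311 -4.14697638] 14.271696613457419
```

View pics/s8.png

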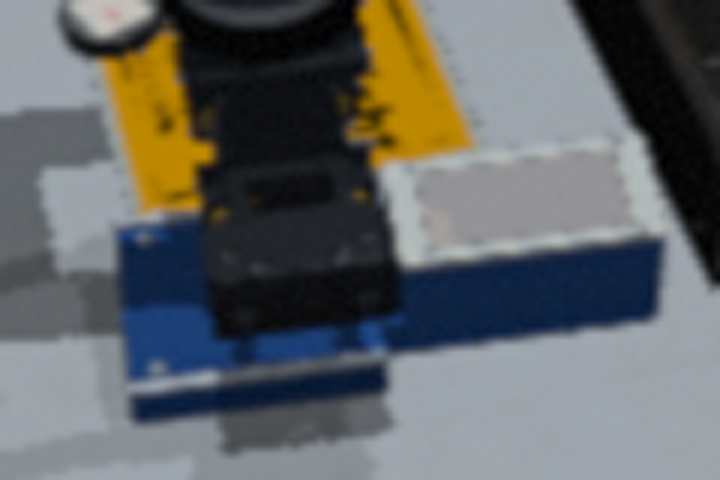

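View pics/w8.png

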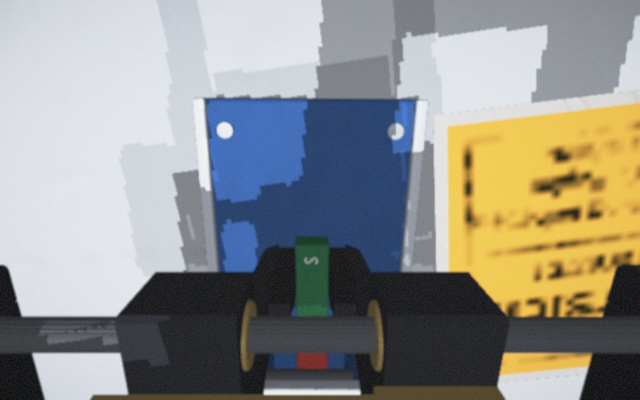

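Call:
{"method": "servo_tool", "body": {"motion": [{"dx": 0,"dy": 0.2,"dz": 0,"ax": 0,"ay": 0,"az": 0,"claw": 5},{"dx": 0,"dy": 0.4,"dz": 0,"ax": 0,"ay": 0,"az": 0,"claw": 5},{"dx": 0,"dy": 0.6,"dz": 0,"ax": 0,"ay": 0,"az": 0,"claw": 5},{"dx": 0,"dy": 0.6,"dz": 0,"ax": 0,"ay": 0,"az": 0,"claw": 5}]}}

```text
t: 7.4
tcp_pos: [0.545, 0.0862, 0.0255]
tcp_rot: [2.374, 2.055, 0.002]
contact_force: [1.1, -0.5, -2.6]
opening: 0.163
```

```bash
python3 - <<'E'
from h import *
p=ctrl.snapshot("wrist");save(p,"w9");p=ctrl.snapshot("top");save(p,"t9",(240,140,320,220),6)
s=ctrl.read_state();print(s['t'],s['tcp_pos'],s['contact_force'],s['opening']*88.1)
E
```

```text
7.5 [0.54373527 0.08639428 0.02513819] [ 1.32482876  0.24298124 -2.70975151] 14.366948100240894
```

View pics/w9.png

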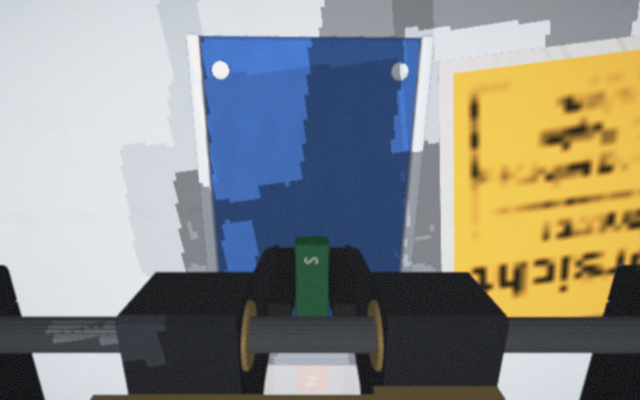

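View pics/t9.png

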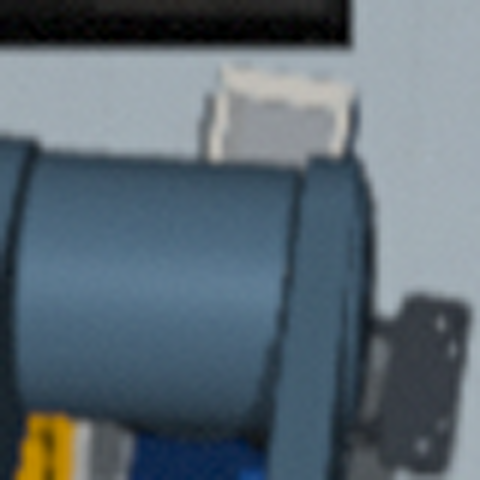

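Call:
{"method": "servo_tool", "body": {"motion": [{"dx": 0,"dy": 0,"dz": 0,"ax": 0,"ay": 0,"az": 0,"claw": 28},{"dx": 0,"dy": 0,"dz": 0,"ax": 0,"ay": 0,"az": 0,"claw": 28},{"dx": 0,"dy": 0,"dz": 0,"ax": 0,"ay": 0,"az": 0,"claw": 28},{"dx": 0,"dy": -0.4,"dz": 0,"ax": 0,"ay": 0,"az": 0,"claw": 28},{"dx": 0,"dy": -0.9,"dz": 0,"ax": 0,"ay": 0,"az": 0,"claw": 28},{"dx": 0,"dy": -1.0,"dz": 0,"ax": 0,"ay": 0,"az": 0,"claw": 28},{"dx": 0,"dy": -1.0,"dz": 0,"ax": 0,"ay": 0,"az": 0,"claw": 28}]}}

```text
t: 8.2
tcp_pos: [0.5035, 0.0923, 0.0253]
tcp_rot: [2.374, 2.057, 0.0]
contact_force: [0.1, -0.3, 0.4]
opening: 0.322
```

```bash
python3 - <<'E'
from h import *
p=ctrl.snapshot("wrist");save(p,"w10");p=ctrl.snapshot("scene");save(p,"s10",(240,130,360,210),6)
s=ctrl.read_state();print(s['t'],s['tcp_pos'],s['contact_force'],s['opening']*88.1)
E
```

```text
8.3 [0.50481872 0.09207291 0.02560642] [-0.33647275 -0.51036574  0.92183917] 28.079234656926342
```

View pics/w10.png

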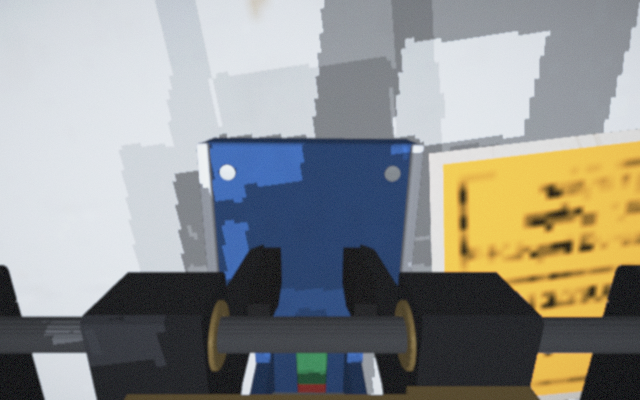

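View pics/s10.png

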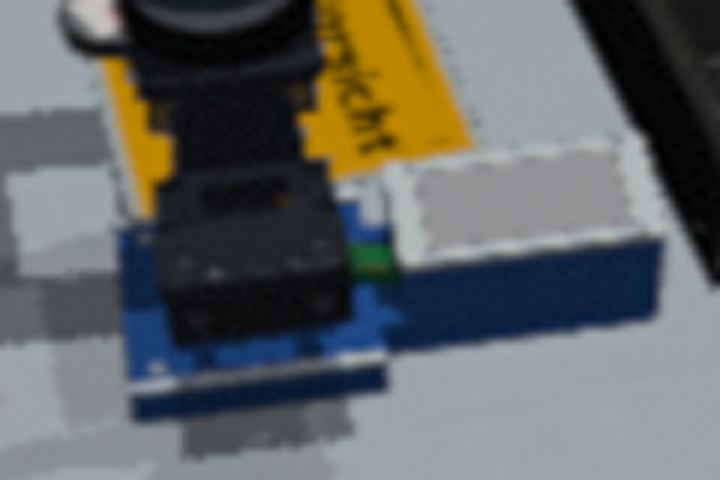

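Call:
{"method": "servo_tool", "body": {"motion": [{"dx": 0,"dy": 0,"dz": 0.05,"ax": 0,"ay": 0,"az": 0,"claw": 0},{"dx": 0,"dy": 0,"dz": 0.05,"ax": 0,"ay": 0,"az": 0,"claw": 0},{"dx": 0,"dy": 0,"dz": 0.05,"ax": 0,"ay": 0,"az": 0,"claw": 0},{"dx": 0,"dy": 0.2,"dz": 0.05,"ax": 0,"ay": 0,"az": 0,"claw": 0},{"dx": 0,"dy": 0.4,"dz": 0.05,"ax": 0,"ay": 0,"az": 0,"claw": 0},{"dx": 0,"dy": 0.6,"dz": 0.05,"ax": 0,"ay": 0,"az": 0,"claw": 0},{"dx": 0,"dy": 0.8,"dz": 0.05,"ax": 0,"ay": 0,"az": 0,"claw": 0},{"dx": 0,"dy": 0.95,"dz": 0.05,"ax": 0,"ay": 0,"az": 0,"claw": 0},{"dx": 0,"dy": 1.05,"dz": 0.05,"ax": 0,"ay": 0,"az": 0,"claw": 0},{"dx": 0,"dy": 1.05,"dz": 0.05,"ax": 0,"ay": 0,"az": 0,"claw": 0}]}}

```text
t: 9.3
tcp_pos: [0.5457, 0.0861, 0.0231]
tcp_rot: [2.375, 2.056, 0.0]
contact_force: [-0.5, 0.2, -0.8]
opening: 0.008
```

```bash
python3 - <<'E'
from h import *
p=ctrl.snapshot("wrist");save(p,"w11");p=ctrl.snapshot("scene");save(p,"s11",(240,130,360,210),6)
s=ctrl.read_state();print(s['t'],s['tcp_pos'],s['contact_force'],s['opening']*88.1)
E
```

```text
9.4 [0.54502208 0.08621006 0.02296414] [ 0.05009711 -0.20349314 -0.02642329] 0.8629187467407383
```

View pics/w11.png

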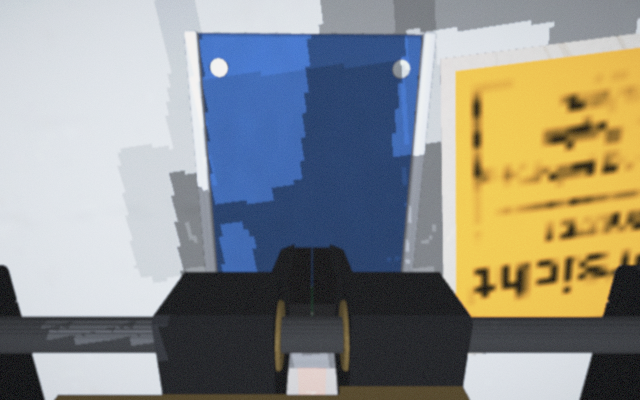

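View pics/s11.png

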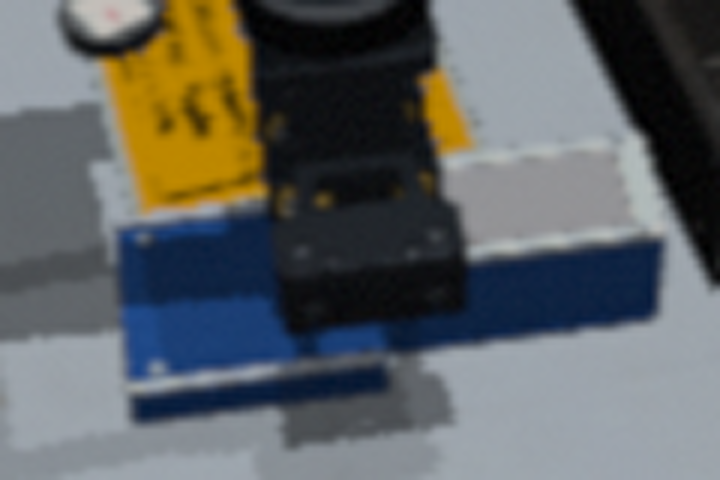

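Call:
{"method": "servo_tool", "body": {"motion": [{"dx": 0,"dy": 0.08,"dz": 0,"ax": 0,"ay": 0,"az": 0,"claw": 0},{"dx": 0,"dy": 0.15,"dz": 0,"ax": 0,"ay": 0,"az": 0,"claw": 0},{"dx": 0,"dy": 0.15,"dz": 0,"ax": 0,"ay": 0,"az": 0,"claw": 0},{"dx": 0,"dy": 0.15,"dz": 0,"ax": 0,"ay": 0,"az": 0,"claw": 0}]}}

```text
t: 9.8
tcp_pos: [0.5511, 0.0854, 0.0232]
tcp_rot: [-2.375, -2.057, 0.0]
contact_force: [-1.6, 1.2, 0.6]
opening: 0.004
```

```bash
python3 - <<'E'
from h import *
p=ctrl.snapshot("top");save(p,"t12",(240,140,320,220),6)
s=ctrl.read_state();print(s['t'],s['tcp_pos'],s['contact_force'])
E
```

```text
9.85 [0.55115817 0.08539261 0.02315313] [-1.13198684  1.08702221 -0.20216066]
```

View pics/t12.png

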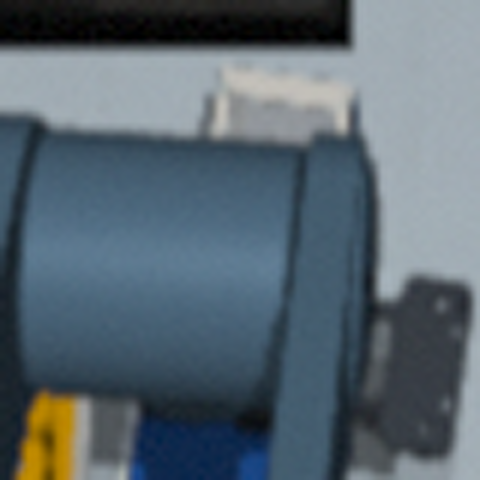

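Call:
{"method": "servo_tool", "body": {"motion": [{"dx": 0,"dy": 0.05,"dz": 0,"ax": 0,"ay": 0,"az": 0,"claw": 0},{"dx": 0,"dy": 0.1,"dz": 0,"ax": 0,"ay": 0,"az": 0,"claw": 0},{"dx": 0,"dy": 0.1,"dz": 0,"ax": 0,"ay": 0,"az": 0,"claw": 0},{"dx": 0,"dy": 0.1,"dz": 0,"ax": 0,"ay": 0,"az": 0,"claw": 0}]}}

```text
t: 10.25
tcp_pos: [0.5512, 0.0854, 0.0228]
tcp_rot: [-2.37, -2.053, 0.01]
contact_force: [-16.7, 0.9, 13.9]
opening: 0.007
```

Call:
{"method": "servo_tool", "body": {"motion": [{"dx": 0,"dy": -0.3,"dz": 0,"ax": 0,"ay": 0,"az": 0,"claw": 0},{"dx": 0,"dy": -0.8,"dz": 0,"ax": 0,"ay": 0,"az": 0,"claw": 0},{"dx": 0,"dy": -1.5,"dz": -1,"ax": 0,"ay": 0,"az": 0,"claw": 10},{"dx": 0,"dy": -2.5,"dz": -1.6,"ax": 0,"ay": 0,"az": 0,"claw": 40},{"dx": 0,"dy": -2.5,"dz": -2.8,"ax": 0,"ay": 0,"az": 0,"claw": 40},{"dx": 0,"dy": -2.5,"dz": -4.0,"ax": 0,"ay": 0,"az": 0,"claw": 50},{"dx": 0,"dy": -2.5,"dz": -4.0,"ax": 0,"ay": 0,"az": 0,"claw": 50},{"dx": 0,"dy": -2.5,"dz": -4.0,"ax": 0,"ay": 0,"az": 0,"claw": 50}]}}

```text
t: 11.05
tcp_pos: [0.4575, 0.099, 0.1848]
tcp_rot: [2.372, 2.054, 0.005]
contact_force: [-0.1, -0.2, -1.2]
opening: 0.526
```

```bash
python3 - <<'E'
from h import *
p=ctrl.snapshot("wrist");save(p,"w13",(220,180,420,400),3);q=ctrl.snapshot("scene");save(q,"s13",(240,130,360,210),6)
s=ctrl.read_state();print(s['t'],s['tcp_pos'],s['contact_force'])
E
```

```text
11.15 [0.45562039 0.09901107 0.18211162] [-0.9528499   0.03368667 -0.3301485 ]
```

View pics/w13.png

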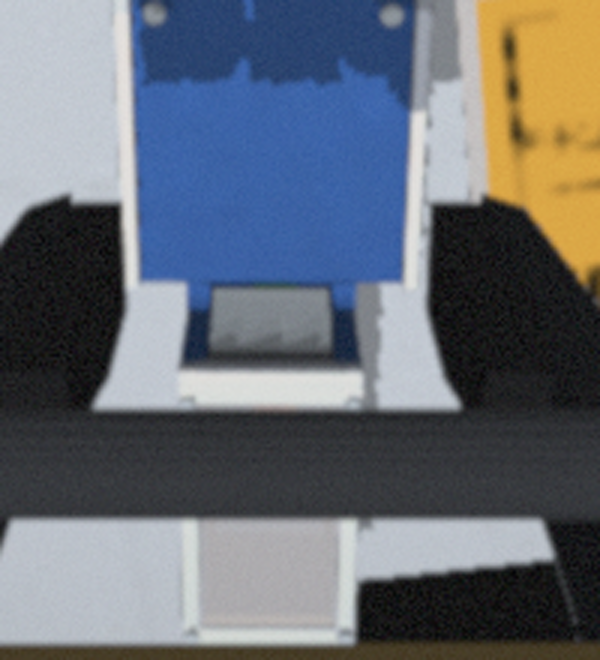

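View pics/s13.png

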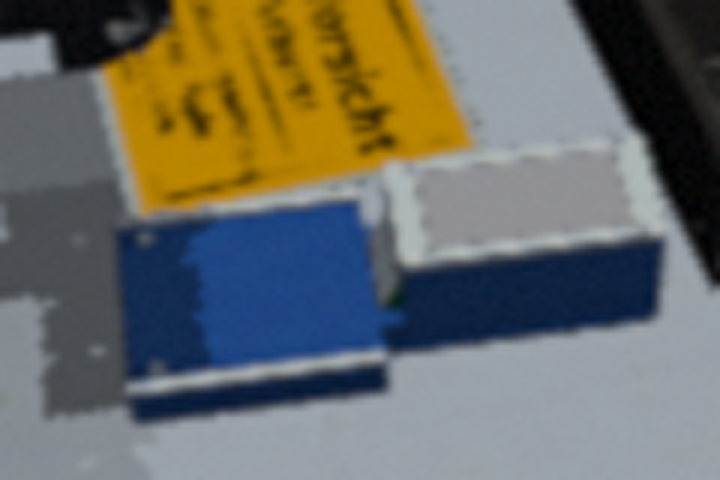

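Call:
{"method": "servo_tool", "body": {"motion": [{"dx": 0,"dy": 1.0,"dz": -1.0,"ax": 0,"ay": 0,"az": 0,"claw": 88},{"dx": 0,"dy": 1.5,"dz": -1.8,"ax": 0,"ay": 0,"az": 0,"claw": 88},{"dx": 0,"dy": 1.5,"dz": -1.8,"ax": 0,"ay": 0,"az": 0,"claw": 88},{"dx": 0,"dy": 1.5,"dz": -1.8,"ax": 0,"ay": 0,"az": 0,"claw": 88},{"dx": 0,"dy": 1.5,"dz": -1.8,"ax": 0,"ay": 0,"az": 0,"claw": 88}]}}

```text
t: 11.65
tcp_pos: [0.5139, 0.0906, 0.2524]
tcp_rot: [-2.372, -2.054, 0.005]
contact_force: [-0.0, 0.7, -0.1]
opening: 0.989
```

```bash
python3 - <<'E'
from h import *
p=ctrl.snapshot("wrist");save(p,"w14",(240,120,400,320),3.75)
s=ctrl.read_state();print(s['t'],s['tcp_pos'],s['contact_force'])
th=np.radians(-8.25);c,sn=np.cos(th),np.sin(th)
def W(x,y,z): return [.551+c*x-sn*y,.0848+sn*x+c*y,z]
for n,b in dict(edge=(0,0,.02),flaplo=(.0007,0,.0215),hinge=(.0125,0,.0445),red_if8=(.089,0,.014),green8=(.008,0,.014),back=(.112,0,.003),bound8=(.0485,0,.014),housefront=(.009,0,.057),houseback=(.117,0,.057)).items():
    u=proj(p,W(*b));print(n,np.round((u-[240,120])*3.75))
E
```

```text
11.7 [0.51377872 0.09068625 0.25256808] [ 0.27032312 -0.29664862 -0.78048012]
edge [265. 304.]
flaplo [265. 308.]
hinge [265. 371.]
red_if8 [265. 564.]
green8 [265. 324.]
back [265. 610.]
bound8 [265. 447.]
housefront [265. 374.]
houseback [265. 717.]
```

View pics/w14.png

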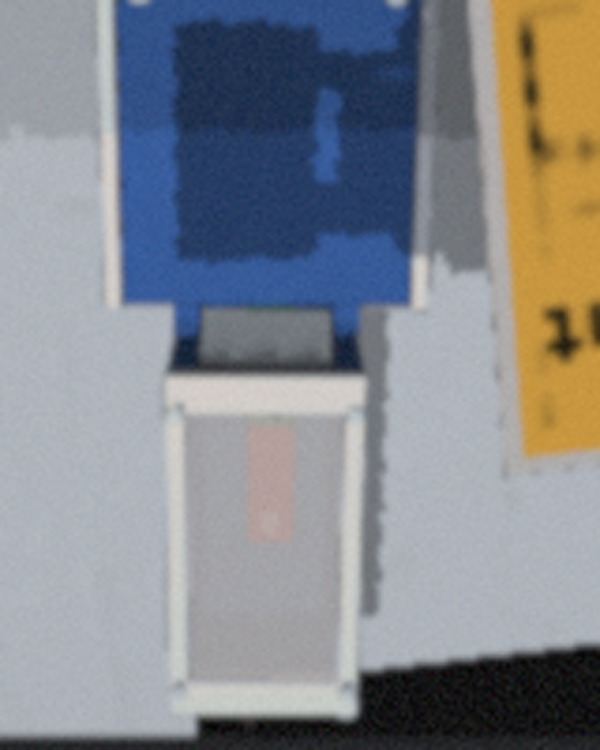

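```bash
python3 - <<'E'
from h import *
p=ctrl.snapshot("scene");save(p,"s15",(290,160,320,190),20)
th=np.radians(-8.25);c,sn=np.cos(th),np.sin(th)
def W(x,y,z): return [.5518+c*x-sn*y,.0842+sn*x+c*y,z]
for b in [(0,-.048,.0235),(0,-.043,.02),(.009,-.028,.057),(.0007,-.019,.0215),(.0125,-.019,.0445),(.002,-.0075,.014),(.008,-.0075,.014),(.002,-.0075,.025),(.008,-.0075,.025),(.002,-.0075,.031),(0,-.02,.02)]:
    print(b,np.round((proj(p,W(*b))-[290,160]+.5)*20))
m=p["pixels"].astype(int);g=m[...,1]-np.maximum(m[...,0],m[...,2]);ys,xs=np.where(g[160:190,290:320]>5);print([(x,y,g[160+y,290+x]) for x,y in zip(xs,ys)])
for t in ["magnet_center"]:
    for r in ctrl.regions_of(p,t): print(r["confidence"],r["xy"],r["region"].sum())
E
```

```text
(0, -0.048, 0.0235) [296. 581.]
(0, -0.043, 0.02) [291. 567.]
(0.009, -0.028, 0.057) [336. 263.]
(0.0007, -0.019, 0.0215) [269. 411.]
(0.0125, -0.019, 0.0445) [357. 273.]
(0.002, -0.0075, 0.014) [269. 379.]
(0.008, -0.0075, 0.014) [317. 373.]
(0.002, -0.0075, 0.025) [265. 321.]
(0.008, -0.0075, 0.025) [313. 315.]
(0.002, -0.0075, 0.031) [263. 289.]
(0, -0.02, 0.02) [265. 425.]
[(np.int64(15), np.int64(19), np.int64(8))]
0.79 [350.4, 236.4] 242
```

View pics/s15.png

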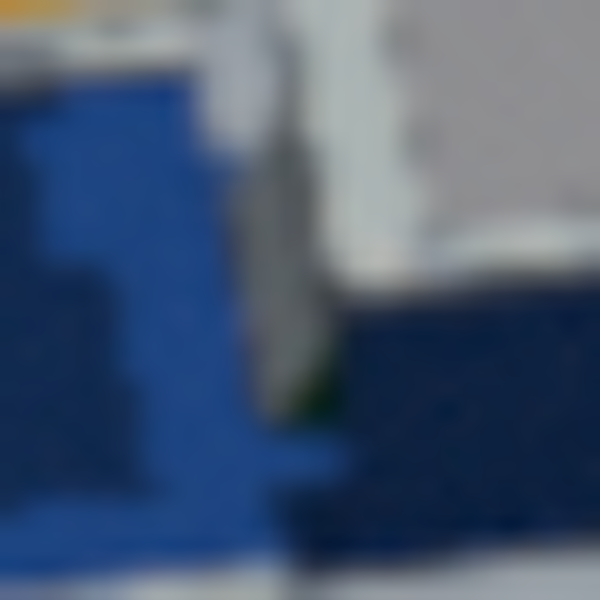

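Call:
{"method": "servo_tool", "body": {"motion": [{"dx": 0,"dy": 1.0,"dz": -0.5,"ax": 0,"ay": 0,"az": 0,"claw": 88},{"dx": 0,"dy": 2.0,"dz": -0.5,"ax": 0,"ay": 0,"az": 0,"claw": 88},{"dx": 0,"dy": 2.8,"dz": -0.5,"ax": 0,"ay": 0,"az": 0,"claw": 88},{"dx": 0,"dy": 2.8,"dz": -0.5,"ax": 0,"ay": 0,"az": 0,"claw": 88},{"dx": 0,"dy": 2.8,"dz": -0.5,"ax": 0,"ay": 0,"az": 0,"claw": 88},{"dx": 0,"dy": 2.8,"dz": -0.5,"ax": 0,"ay": 0,"az": 0,"claw": 88}]}}

```text
t: 12.4
tcp_pos: [0.6252, 0.0748, 0.2745]
tcp_rot: [-2.374, -2.056, 0.002]
contact_force: [-0.6, -0.1, -0.3]
opening: 1.0
```

```bash
python3 - <<'E'
from h import *
p=ctrl.snapshot("wrist");save(p,"w16",(240,20,400,220),3.75)
s=ctrl.read_state();print(s['t'],s['tcp_pos'],s['contact_force'])
np.savez("w16.npz",**{k:np.array(v) for k,v in p.items()})
th=np.radians(-8.25);c,sn=np.cos(th),np.sin(th)
def W(x,y,z): return [.551+c*x-sn*y,.0848+sn*x+c*y,z]
for n,b in dict(edge=(0,0,.02),hinge=(.0125,0,.0445),housefront=(.009,0,.057),houseback=(.117,0,.057)).items():
    print(n,np.round((proj(p,W(*b))-[240,20])*3.75))
for g in (0.0005,.003):
  for nm,zg in (("flat",0),("tilt",.011),("tilt17",.017)):
    print(g,nm,[tuple(np.round((proj(p,W(g+d,0,.014+zg*(1-d/.081)))-[240,20])*3.75)) for d in (0.0405,.081)])
E
```

```text
12.45 [0.62524887 0.07488986 0.27498603] [-0.12632658  0.01227924  0.08723105]
edge [264. 284.]
hinge [264. 332.]
housefront [264. 320.]
houseback [264. 707.]
0.0005 flat [(np.float64(264.0), np.float64(425.0)), (np.float64(264.0), np.float64(556.0))]
0.0005 tilt [(np.float64(264.0), np.float64(427.0)), (np.float64(264.0), np.float64(556.0))]
0.0005 tilt17 [(np.float64(264.0), np.float64(428.0)), (np.float64(264.0), np.float64(556.0))]
0.003 flat [(np.float64(264.0), np.float64(433.0)), (np.float64(264.0), np.float64(564.0))]
0.003 tilt [(np.float64(264.0), np.float64(435.0)), (np.float64(264.0), np.float64(564.0))]
0.003 tilt17 [(np.float64(264.0), np.float64(436.0)), (np.float64(264.0), np.float64(564.0))]
```

View pics/w16.png

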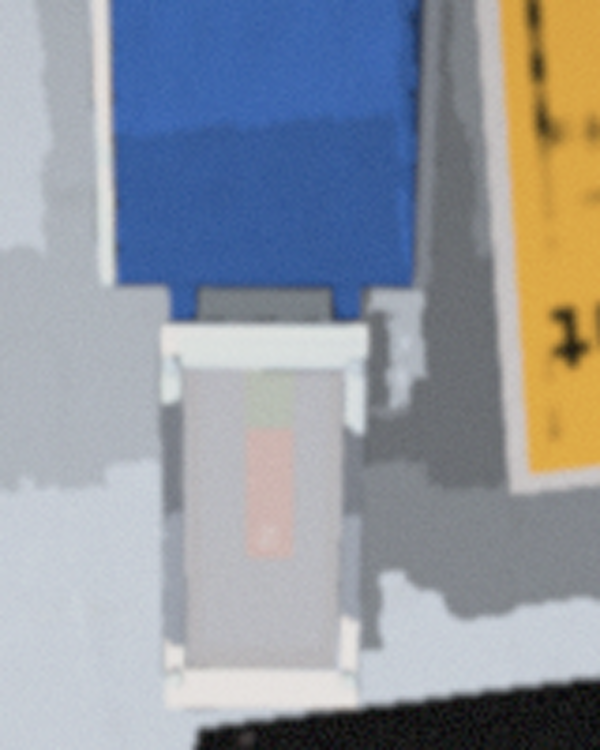

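The red end shows at crop (270,557) and the colour boundary at (270,428). That puts the green end about 0.7 mm past the step. The flap's lower corner is where the closed position projects. The green side, seen in the scene view, has its top edge at floor-resting height. I'll hand in.

```bash
python3 - <<'E'
from h import *
p=ctrl.snapshot("scene")
for t in ["level","rubber","compass"]:
    for r in ctrl.regions_of(p,t)[:1]: print(t,r["confidence"],r["xy"])
print(ctrl.close_job(),ctrl.read_state()['t'])
E
```

```text
rubber 0.59 [366.4, 273.3]
compass 0.76 [259.5, 134.2]
the job is handed in; nothing more can be done
the job is handed in; nothing more can be done
```

The magnet is in the blue box and, as far as the pictures show, flat on the inner floor with the flap closed behind it. I handed the job in at about 12.6 s of the 51 s allowed, with the gripper clear of everything.

I gripped the magnet by its green half, turned it red end first and fed it over the tray so it pushed the flap open itself. I then let go and pushed the green end over the step with the shut fingers until they met the housing. The last reading there was about 22 N, under the 40 N limit.

**Last checks**
- **Flap:** its lower corner shows where the closed position should be, and nothing is left on the tray.
- **Magnet:** through the clear cover the green end is just past the step, about 0.7 mm by my measurement. The red part measured 2–3% shorter than it should if flat. That is within pixel error, and the closed flap and the height of the green side both support it lying flat.
- **Eraser and compass:** detected within about 2.5 pixels of where they were at the start. The arm never went near them.
- **Level:** the detector missed it in the final picture, so that check failed. The arm did not go near the level's spot either.

One move was refused early on because its rows left out some values; nothing moved.

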